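# Move three circuit boards on by one instrument

## Robot

A 7-joint arm with a two-finger parallel gripper is mounted at the origin on the work surface. World frame = base frame: x ahead of the robot, y to its left, z up, the work surface at z = 0. Lengths are in mm, angles in rad, forces in N, time in s.
With the tool pointing down it reaches from about 400 to 875 mm from the base axis. Payload 4.4 kg.
Tool frame: the origin (TCP) lies at the very end of the fingers, on their centre line; the grasp point (between the pads) lies 19 mm behind it (ctrl.grasp_offset is the distance from the TCP to the grasp point, in mm); z points along the fingers, y is the line along which they close (so a half turn about z gives the same grasp; the last joint's range is limited). The gripper opens to 85 mm and grips with 20 to 120 N. Pads are 22 mm wide; open, the fingers measure 114 mm over their backs; the gripper's body (76 mm by 85 mm) begins 54 mm behind the grasp point. The pads swing forward as they close: fully open they stand 13 mm farther back than shut.
Start: joints at [1.221, 0.628, 0.038, 1.517, -0.027, 0.996, -0.02], TCP at [182.031, -624.005, 231.313] pointing down, gripper open.
Joint ranges: [-3.06, 3.06], [-0.37, 2.12], [-1.25, 1.32], [0.18, 2.47], [-1.1, 4.24], [0.23, 1.98], [-2.94, 2.94]. Speed limits (rad/s): [2.57, 2.57, 3.14, 3.14, 3.14, 3.14, 3.14].

## Interface

Orientations are given as [roll, pitch, yaw] about the fixed x, y, z axes, in that order (R = Rz(yaw) Ry(pitch) Rx(roll)).
In Python, from cell import status, cams, ctrl gives the robot as it stands.
- The arm moves only by the tool move_arm, never from a script. Its argument "plan" is a list of rows, each a list of 3 entries, a list of its own where there are three numbers: the shift along the world's x, y, z in mm, then the turn, a rotation vector about the world's x, y, z in degrees, then the opening, from 0 (shut) to 1 (fully open). In form: [[[x, y, z], [wx, wy, wz], gripper], ...]. A call has 1 to 10 rows; each row shifts and turns the commanded pose from where the row before left it; what a row does not reach is not made up. A row lasts 1/8 s, in which the tool goes at most 62.5 mm and 10.7 degrees, less where a joint would pass 70% of its speed; a pose out of reach is approached as far as the arm can. A call with a gripper value outside its range is refused whole. The fingers move at their own pace and stop on an object; the grip force is fixed at half the most. Time passes only in rows, so rows that do not move let the fingers close. It gives the time, the measured TCP pose, the force, the opening and the grip force at its end, in the units of the state.
- status.read_state(): the state, without advancing time (a new reading comes with each control period).
- cams.get_image(name): name is "scene" or "side" or "wrist"; returns the picture (384x512x3 uint8, blue, green, red); there is no depth.
- cams.camera_params(name): a dict with "K" (3x3 intrinsics, pixels), "k1" (the pictures are not rectified: a ray, as slopes to the right and down, at radius r is drawn at 1 + k1 r^2 times it, then the intrinsics apply), "pose" (4x4, takes a point from camera to world coordinates); the wrist camera has in their place "tool_from_camera" (4x4, takes a point from camera to tool coordinates, whose origin is the TCP and whose axes are the flange's). Camera axes: x right, y down, z forward; pixel columns grow to the right and rows downward; lengths in mm; the calibration is good to about 2 mm. A picture is of the moment at which its call begins: read the wrist's pose just before it. camera_params takes no time and is no camera call.
- ctrl.finish_job(): hands the job in; it is judged then, once.
The state is a dict: "clock": time; "qpos": joint angles; "qd": joint speeds; "tau": joint torques, N m; "eef_pos": TCP position; "tool_rot": TCP orientation; "force": force on the tool from outside, world axes, zero at the start; "torque": the same for the moment, N m; "width": finger opening in mm; "gripper_force": force on a finger pad.
Only numpy, scipy, OpenCV 4.12 (cv2) and the standard library are available. Lean on these libraries where they do the work, as an engineer would, in place of code of your own. Each camera call takes 0.05 s, during which the arm holds its last target. There are 200 camera calls.

## Task

The three circuit boards have been measured and each moves on to its next instrument: the board on the microscope stage goes to the balance pan, the one on the balance goes to the granite plate, and the one on the granite plate goes to the microscope stage; one of them, whichever you like, has to be set down in the empty tray to wait meanwhile. Set each board down level on its spacers in the middle of its place and do not let it drop; no board may touch the bare bench or another board. Leave the calibration weight, the spare lens and the loupe where they stand, and at the end the tray is empty again.

Things in the scene. Friction and masses are not known exactly. Their poses are not given: they have to be found in the camera images.
- board_long: oblong green circuit board, 96 x 40 mm, 2 mm thick, on four 12 mm steel spacers; parts (terminal block, capacitors) reach 28 mm above the feet. Starts on the microscope stage. Origin: middle of the board at the level of the spacers' feet; x along the 96 mm, z up. Laminate 12 to 14 mm above the feet. 60 g. Can be pinched from above by its long edges; nothing overhangs them.
- board_square: square green circuit board, 54 x 54 mm, 2 mm thick, on four 12 mm steel spacers; a finned aluminium heat sink (32 x 32 mm) reaches 36 mm above the feet. Starts on the balance pan. Origin: middle of the board at the level of the spacers' feet; x and y along the edges, z up. Laminate 12 to 14 mm above the feet. 80 g. Can be pinched from above by opposite edges.
- board_octagon: octagonal green circuit board, 52 mm across flats, 2 mm thick, on four 12 mm steel spacers; a round copper choke (25 mm) reaches 24 mm above the feet. Starts on the granite plate. Origin: middle of the board at the level of the spacers' feet; x and y each square to a pair of flats, z up. Laminate 12 to 14 mm above the feet. 60 g. Can be pinched from above by opposite flats.
- stage: microscope stage: low XY stage with a black 150 x 130 mm top plate, white frosted glass set flush in its middle, two black drums low at its sides. Fixed. Origin: on the bench under the middle of the plate; x along the 150 mm, z up. The flat top is 45 mm above the bench.
- balance: precision balance: white case, display at its -x end, round steel pan 120 mm in diameter. Fixed, the pan does not give. Origin: on the bench under the middle of the pan; the case reaches from there 70 mm to +x, 125 mm to -x and is 145 mm wide. The pan's flat top is 50 mm above the bench and above the case.
- granite: granite plate: dark grey speckled slab 192 x 130 mm, a dial indicator on a magnet stand at its +x end. Fixed. Origin: on the bench under the middle of the free area where a board belongs: 75 mm from the -x end, midway across the 130 mm. Flat top 40 mm above the bench. The indicator stand begins 80 mm from the origin towards +x and reaches 118 mm above the bench.
- tray: antistatic tray, empty at the start: grey open tray 165 x 145 mm with a 4 mm rim 22 mm high and a flat, firm, dark floor 10 mm above the bench. Fixed. Origin: on the bench under the tray's middle; x along the 165 mm.
- weight: calibration weight, must stay where it stands: steel cylinder 32 mm in diameter with a knob, 53 mm high, loose. Origin: middle of its underside.
- lens: spare objective lens, must stay where it stands: silver and black barrel 40 mm in diameter, 58 mm high, loose. Origin: middle of its underside.
- loupe: black eye loupe with steel rims, must stay where it stands: 44 mm in diameter, 34 mm high, loose. Origin: middle of its underside.
Mind the look-alikes: they are no part of the job. Leave any blue or pink look-alike of the board_octagon alone.

How it is judged:
By the outcome, as a careful person would: the job done as asked, in the order asked, and still so for the second after the job is handed in, with the robot touching nothing.
It also fails if it takes over 115 s, if anything falls off the work surface, if the arm or the gripper's body presses on something with over 40 N, if the wrist force passes 120 N, or if a joint passes its speed limit or range.

## Working session

There is one attempt and no reset: what is moved stays moved. The work goes in short steps, Python scripts to look and compute and a tool call to move; the robot and the scene stay as the last step left them, time stands still between calls to the robot, and variables do not carry over. Pictures are saved under pics/ and viewed, at most 14 in all, crops included, and the job is handed in when it is done.

Besides the shell and the picture viewer there is one more tool, called by a JSON object that holds its "name" and its "arguments", one argument or row to a line. move_arm: Moves the arm, as the interface text tells. Its arguments: {"type":"object","properties":{"plan":{"type":"array","items":{"type":"array"}}},"required":["plan"]}

```bash
ls; mkdir -p pics; python3 - <<'E'
from cell import status,cams,ctrl
import cv2,numpy as np
s=status.read_state();print({k:np.round(v,3).tolist() for k,v in s.items()})
a=cams.get_image("scene");b=cams.get_image("side")
cv2.imwrite("pics/scene0.png",a);cv2.imwrite("pics/side0.png",b)
for n in("scene","side","wrist"):
  p=cams.camera_params(n);print(n,{k:np.round(v,4).tolist() for k,v in p.items()})
E
```

```text
pics
{'clock': 0.0, 'qpos': [1.221, 0.629, 0.038, 1.518, -0.027, 0.996, -0.02], 'qd': [0.001, -0.0, -0.002, -0.0, -0.001, -0.001, -0.001], 'tau': [0.001, -56.34, 1.226, -19.345, 0.011, 0.01, -0.0], 'eef_pos': [181.854, -623.389, 230.387], 'tool_rot': [-3.14, 0.0, 0.284], 'force': [-0.021, 0.809, 0.409], 'torque': [0.003, 0.017, 0.024], 'gripper_force': 0.0, 'width': 85.333}
scene {'K': [[483.1783, 0.0, 253.9833], [0.0, 483.1783, 189.6745], [0.0, 0.0, 1.0]], 'k1': -0.0161, 'pose': [[-0.6743, 0.5739, -0.4648, 1054.7226], [0.7384, 0.5333, -0.4127, 577.4262], [0.011, -0.6215, -0.7834, 1031.7041], [0.0, 0.0, 0.0, 1.0]]}
side {'K': [[481.4013, 0.0, 257.1066], [0.0, 481.4013, 196.6041], [0.0, 0.0, 1.0]], 'k1': -0.209, 'pose': [[-0.7685, -0.4956, 0.4047, -24.283], [-0.6398, 0.6035, -0.4758, 692.2682], [-0.0084, -0.6246, -0.7809, 1074.2678], [0.0, 0.0, 0.0, 1.0]]}
wrist {'K': [[334.0832, 0.0, 266.5994], [0.0, 334.0832, 189.721], [0.0, 0.0, 1.0]], 'k1': 0.0208, 'tool_from_camera': [[-0.0001, -0.9587, -0.2844, 71.2303], [1.0, -0.0002, 0.0004, -0.7195], [-0.0004, -0.2844, 0.9587, -143.6591], [0.0, 0.0, 0.0, 1.0]]}
```

View pics/scene0.png

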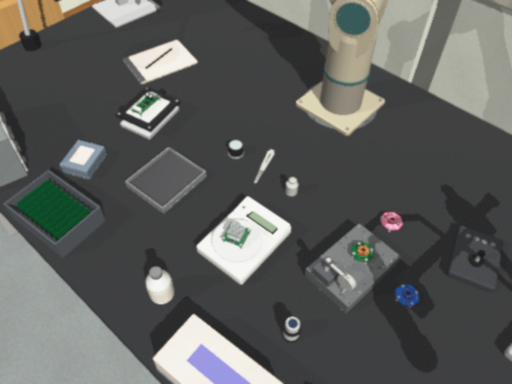

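View pics/side0.png

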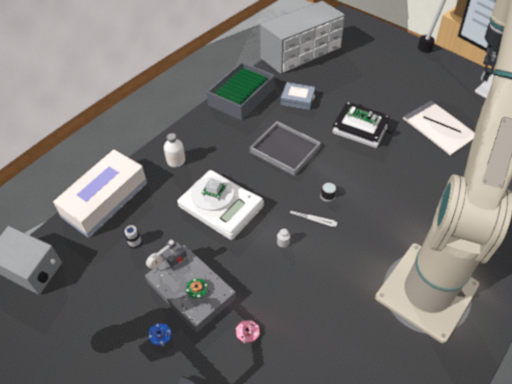

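The scene view shows the stage with the long board at (150,110), the tray at (166,179), the balance with the square board at (243,238), and the granite with the octagon at (355,262). The pink and blue look-alikes are at (391,221) and (406,295). The side view agrees.

```bash
cat > h.py <<'E'
import numpy as np,cv2
from scipy.spatial.transform import Rotation as R
from cell import status,cams,ctrl
def tool():
    s=status.read_state();T=np.eye(4);T[:3,:3]=R.from_euler('xyz',s['tool_rot']).as_matrix();T[:3,3]=s['eef_pos'];return T
def cam(n,T=None):
    p=cams.camera_params(n)
    P=p['pose'] if 'pose' in p else T@np.array(p['tool_from_camera'])
    return np.array(p['K']),p['k1'],np.array(P)
def rays(c,px):
    K,k,P=c;px=np.atleast_2d(np.float64(px))
    u=cv2.undistortPoints(px[:,None],K,np.array([k,0,0,0.]))[:,0]
    d=np.c_[u,np.ones(len(u))]@P[:3,:3].T
    return P[:3,3],d
def onz(c,px,z):
    o,d=rays(c,px);return o+d*((z-o[2])/d[:,2])[:,None]
def tri(c1,p1,c2,p2):
    A=np.zeros((3,3));b=np.zeros(3)
    for c,p in((c1,p1),(c2,p2)):
        o,d=rays(c,p);d=d[0]/np.linalg.norm(d[0]);M=np.eye(3)-np.outer(d,d);A+=M;b+=M@o
    return np.linalg.solve(A,b)
E
python3 - <<'E'
from h import *
np.set_printoptions(precision=0,suppress=True)
a=cam("scene");b=cam("side")
for n,z,p,q in [("stage",55,(150,107),(362,120)),("tray",16,(166,179),(286,148)),("balance",52,(238,236),(214,194)),("granite",52,(363,251),(196,287)),("weight",50,(292,180),(283,232)),("lens",50,(292,322),(130,230)),("loupe",30,(235,144),(328,187)),("pink",15,(391,221),(247,332)),("blue",15,(406,295),(160,335)),("bottle",60,(155,272),(171,140)),("indicator",80,(330,262),(168,252)),("tweezers",0,(264,165),(313,217))]:
    print(n,onz(a,p,z)[0],onz(b,q,z)[0],tri(a,p,b,q))
print("tray corners",onz(a,[(168,150),(206,178),(167,210),(126,181)],22)[:,:2].tolist())
print("balance pan/case",onz(a,[(243,198),(291,233),(240,280),(197,240)],45)[:,:2])
print("granite",onz(a,[(362,224),(400,257),(350,308),(306,266)],40)[:,:2])
print("stage",onz(a,[(143,88),(180,99),(151,125),(119,112)],45)[:,:2])
E
```

```text
stage [ 454. -376.   55.] [ 446. -377.   55.] [ 449. -384.   48.]
tray [ 588. -158.   16.] [ 578. -156.   16.] [ 584. -165.    6.]
balance [605. 129.  52.] [603. 137.  52.] [605. 132.  50.]
granite [435. 374.  52.] [441. 375.  52.] [439. 376.  58.]
weight [380. 112.  50.] [380. 116.  50.] [381. 114.  50.]
lens [683. 363.  50.] [693. 367.  50.] [687. 367.  59.]
loupe [ 374. -103.   30.] [384. -98.  30.] [381. -94.  39.]
pink [288. 369.  15.] [284. 373.  15.] [285. 370.  11.]
blue [442. 507.  15.] [435. 511.  15.] [438. 508.   8.]
bottle [806.  62.  60.] [842.  71.  60.] [815.  85.  94.]
indicator [527. 342.  80.] [549. 358.  80.] [539. 355.  98.]
tweezers [357.  -6.   0.] [367.  -5.   0.] [363.   0.   9.]
tray corners [[515.8546266705309, -231.16295777373205], [514.4984597662121, -77.3114555152531], [657.5970726885427, -73.64210098556407], [668.7574759452182, -227.75140158291276]]
balance pan/case [[509.  55.]
 [507. 215.]
 [684. 211.]
 [677.  61.]]
granite [[364. 326.]
 [381. 446.]
 [568. 434.]
 [552. 297.]]
stage [[ 406. -470.]
 [ 362. -347.]
 [ 496. -324.]
 [ 525. -436.]]
```

{"name": "move_arm", "arguments": {
  "plan": [
    [[45, 41, -5], [0, 0, 0], 1],
    [[45, 41, -5], [0, 0, 0], 1],
    [[45, 41, -5], [0, 0, 0], 1],
    [[45, 41, -5], [0, 0, 0], 1],
    [[45, 41, -5], [0, 0, 0], 1],
    [[43, 39, -5], [0, 0, 0], 1],
    [[0, 0, 0], [0, 0, 0], 1],
    [[0, 0, 0], [0, 0, 0], 1]
  ]
}}

```text
clock: 1.1
eef_pos: [449.5, -380.1, 201.0]
tool_rot: [-3.141, 0.001, 0.284]
force: [0.2, -0.5, 0.7]
width: 85.4
gripper_force: 0.0
```

```bash
cat > snap.py <<'E'
import sys;from h import *
np.set_printoptions(precision=1,suppress=True)
n=sys.argv[1];T=tool();im=cams.get_image("wrist");cv2.imwrite(f"pics/{n}.png",im);np.save(f"pics/{n}.npy",T)
s=status.read_state();print(s['clock'],s['eef_pos'],np.degrees(s['tool_rot']),s['width'],s['force'])
c=cam("wrist",T)
hsv=cv2.cvtColor(im,cv2.COLOR_BGR2HSV)
m=cv2.inRange(hsv,(40,80,30),(88,255,255))
cs,_=cv2.findContours(m,0,2)
for q in cs:
    if cv2.contourArea(q)>600:
        r=cv2.minAreaRect(q);print("green",r,cv2.contourArea(q))
        if len(sys.argv)>2:
            z=float(sys.argv[2])+13+1;w=onz(c,q[:,0],z)[:,:2].astype(np.float32);rr=cv2.minAreaRect(w);print(" world",rr)
E
python3 snap.py w1 45
```

```text
1.15 [ 448.8 -381.   201.1] [180.    0.1  16.2] 85.05602790748644 [ 0.2 -0.7 -0.1]
green ((284.2029724121094, 176.6139678955078), (45.84132766723633, 98.90888214111328), 6.483074188232422) 2727.5
 world ((450.106201171875, -394.5222473144531), (89.82506561279297, 38.94220733642578), 9.788335800170898)
```

View pics/w1.png

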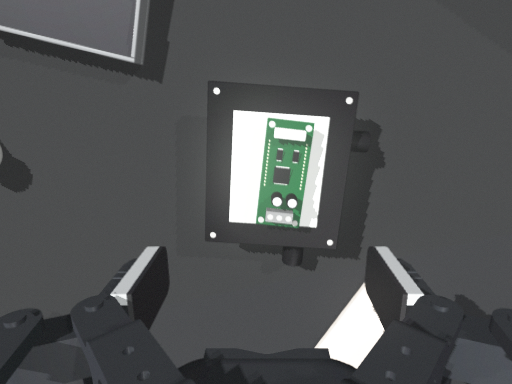

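The wrist view shows the long board with corners at about (268,119), (314,122), (305,228) and (258,226). The stage plate corners are at (208,82), (357,92), (343,248) and (205,242).

```bash
cat > quad.py <<'E'
from h import *
def quad(n,px,z,lab=""):
    im=cv2.imread(f"pics/{n}.png",0);c=cam("wrist",np.load(f"pics/{n}.npy"))
    p=np.float32(px).reshape(-1,1,2)
    w=onz(c,p[:,0],z)[:,:2]
    e=np.roll(w,-1,0)-w
    print(lab,"mid",w.mean(0).round(1),"edges",np.linalg.norm(e,axis=1).round(1),"ang",np.degrees(np.arctan2(e[:,1],e[:,0])).round(1))
    return w
E
python3 - <<'E'
from quad import *
quad("w1",[(268,119),(314,122),(305,228),(258,226)],59,"board")
quad("w1",[(208,82),(357,92),(343,248),(205,242)],45,"stage")
quad("w1",[(232,111),(328,115),(322,228),(229,223)],45,"glass")
quad("w1",[(216,91),(349,100),(330,242),(213,235)],45,"screws")
E
```

```text
board mid [ 452.9 -396.3] edges [38.7 96.3 43.4 97.2] ang [ -77.4 -166.3  103.7   10.9]
stage mid [ 451.9 -389.8] edges [127.7 147.4 135.8 149.5] ang [ -77.4 -164.6  103.6   12.3]
glass mid [ 451.4 -389.6] edges [ 84.  106.9  90.  105.3] ang [ -76.1 -163.8  103.    13. ]
screws mid [ 451.6 -388.7] edges [114.9 134.7 114.6 134.7] ang [ -77.5 -167.6  102.5   12.5]
```

{"name": "move_arm", "arguments": {
  "plan": [
    [[2.5, -15, -20], [0, 0, -3.8], 1],
    [[0, 0, -45], [0, 0, 0], 1],
    [[0, 0, -45], [0, 0, 0], 1],
    [[0, 0, -25], [0, 0, 0], 1],
    [[0, 0, -10], [0, 0, 0], 1],
    [[0, 0, -9], [0, 0, 0], 1],
    [[0, 0, 0], [0, 0, 0], 1],
    [[0, 0, 0], [0, 0, 0], 0.5]
  ]
}}

```text
clock: 2.15
eef_pos: [453.0, -395.6, 48.3]
tool_rot: [3.14, -0.001, 0.217]
force: [-0.8, 0.2, -0.6]
width: 69.7
gripper_force: 0.0
```

```bash
python3 snap.py w2 45
```

```text
2.2 [ 453.  -395.5   48.3] [179.9  -0.1  12.5] 62.62907939436278 [0.6 0.4 0. ]
green ((266.70721435546875, 247.5792694091797), (98.17108154296875, 200.03627014160156), 0.795723557472229) 14696.0
 world ((453.1347351074219, -393.4489440917969), (96.54153442382812, 40.366641998291016), 9.83381462097168)
```

View pics/w2.png

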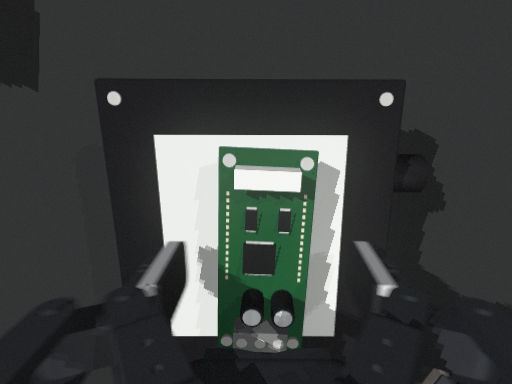

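The board sits between the pads, with corners near (219,148), (318,150), (303,350) and (218,348). It is about 2.5° off the tool, so I'll trim that and close.

{"name": "move_arm", "arguments": {
  "plan": [
    [[0, 1.7, -2], [0, 0, -2.5], 0.5],
    [[0, 0, 0], [0, 0, 0], 0.4],
    [[0, 0, 0], [0, 0, 0], 0],
    [[0, 0, 0], [0, 0, 0], 0],
    [[0, 0, 0], [0, 0, 0], 0],
    [[0, 0, 0], [0, 0, 0], 0]
  ]
}}

```text
clock: 2.95
eef_pos: [452.9, -393.2, 46.1]
tool_rot: [3.141, -0.001, 0.173]
force: [-0.2, 1.3, 6.5]
width: 37.0
gripper_force: 59.4
```

{"name": "move_arm", "arguments": {
  "plan": [
    [[0, 0, 8], [0, 0, 0], 0],
    [[0, 0, 15], [0, 0, 0], 0],
    [[0, 0, 40], [0, 0, 0], 0],
    [[0, 0, 50], [0, 0, 0], 0],
    [[0, 0, 0], [0, 0, 0], 0],
    [[0, 0, 0], [0, 0, 0], 0]
  ]
}}

```text
clock: 3.7
eef_pos: [452.3, -393.0, 158.6]
tool_rot: [-3.142, -0.0, 0.174]
force: [0.4, -0.6, -0.4]
width: 37.1
gripper_force: 60.2
```

```bash
python3 snap.py w3 158; python3 - <<'E'
from h import *
cv2.imwrite("pics/s3.png",np.vstack([cams.get_image("side")[60:180,250:450],cams.get_image("scene")[60:180,60:260]]).repeat(2,0).repeat(2,1))
E
```

```text
3.75 [ 451.9 -392.7  157.7] [-179.9    0.1   10. ] 37.06755205892054 [ 0.   0.1 -1. ]
green ((267.4136047363281, 249.031494140625), (197.0815887451172, 99.16831970214844), 89.41537475585938) 14776.5
 world ((453.9381103515625, -392.0921936035156), (93.8876724243164, 40.015071868896484), 10.036864280700684)
```

View pics/w3.png

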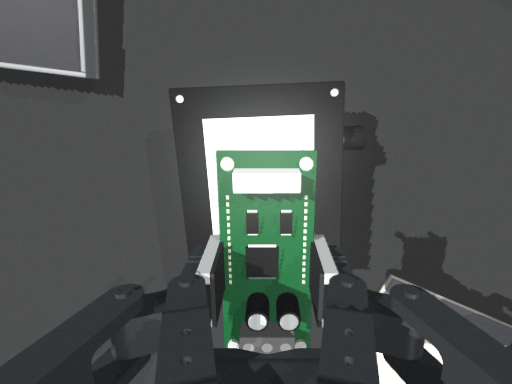

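View pics/s3.png

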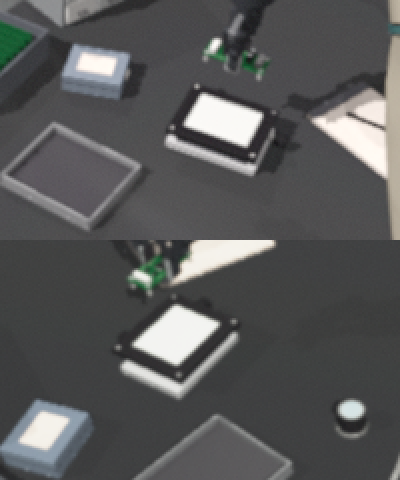

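The board is held level; its corners are near (218,152) and (316,152), and the stage is clear. Next I'll move back from the tray so I can see it.

{"name": "move_arm", "arguments": {
  "plan": [
    [[12, 54, 11], [0, 0, 0], 0],
    [[12, 54, 11], [0, 0, 0], 0],
    [[12, 54, 10], [0, 0, 0], 0],
    [[12, 54, 10], [0, 0, 0], 0],
    [[0, 0, 0], [0, 0, 0], 0],
    [[0, 0, 0], [0, 0, 0], 0]
  ]
}}

```text
clock: 4.6
eef_pos: [500.0, -177.7, 199.6]
tool_rot: [3.142, 0.002, 0.174]
force: [-1.0, -0.5, -1.2]
width: 36.9
gripper_force: 60.3
```

```bash
python3 snap.py w4 200
```

```text
4.65 [ 499.7 -178.6  199.6] [180.    0.1   9.9] 37.188160512301934 [-0.3 -1.1 -0.1]
green ((266.5, 249.0), (198.0, 101.0), 90.0) 14989.5
 world ((502.204345703125, -176.63656616210938), (93.29605102539062, 39.72445297241211), 10.00976276397705)
```

View pics/w4.png

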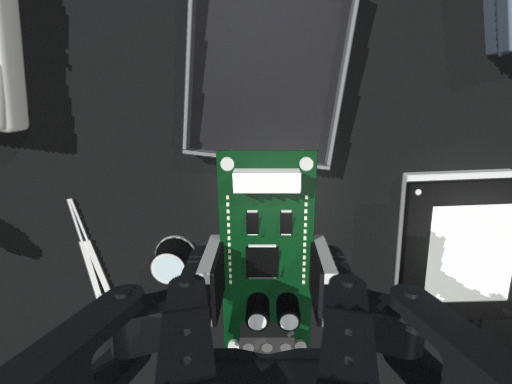

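The near tray edge runs from (183,153) to (330,169), and the sides leave the frame at (190,0) and (358,0).

```bash
python3 - <<'E'
from quad import *
w=quad("w4",[(183,153),(330,169),(358,0),(190,0)],22,"tray")
m=w[:2].mean(0);a=(w[3]-w[0])/np.linalg.norm(w[3]-w[0])+(w[2]-w[1])/np.linalg.norm(w[2]-w[1]);a/=np.linalg.norm(a)
for L in(165,145):print(L,m+a*L/2,np.degrees(np.arctan2(a[1],a[0])))
E
```

```text
tray mid [ 573.  -162.8] edges [144.3 148.2 143.1 132.5] ang [ -86.4    4.    99.9 -176.9]
165 [ 585.34345852 -162.09128748] 3.547990999003454
145 [ 575.36262538 -162.71013304] 3.547990999003454
```

{"name": "move_arm", "arguments": {
  "plan": [
    [[42, 8, -20], [0, 0, -3.3], 0],
    [[42, 8, -20], [0, 0, -3.2], 0],
    [[0, 0, -50], [0, 0, 0], 0],
    [[0, 0, -50], [0, 0, 0], 0],
    [[0, 0, -30], [0, 0, 0], 0],
    [[0, 0, -10], [0, 0, 0], 0],
    [[0, 0, -4], [0, 0, 0], 0],
    [[0, 0, 0], [0, 0, 0], 0]
  ]
}}

```text
clock: 5.65
eef_pos: [585.2, -162.0, 17.2]
tool_rot: [3.141, -0.002, 0.06]
force: [-0.1, -0.2, -0.3]
width: 37.2
gripper_force: 60.3
```

{"name": "move_arm", "arguments": {
  "plan": [
    [[0, 0, -2], [0, 0, 0], 0],
    [[0, 0, -1], [0, 0, 0], 0],
    [[0, 0, -1], [0, 0, 0], 0],
    [[0, 0, 0], [0, 0, 0], 0]
  ]
}}

```text
clock: 6.15
eef_pos: [584.5, -161.3, 12.4]
tool_rot: [3.142, -0.0, 0.06]
force: [-0.2, 0.0, -0.4]
width: 37.0
gripper_force: 60.3
```

{"name": "move_arm", "arguments": {
  "plan": [
    [[0, 0, -0.5], [0, 0, 0], 0],
    [[0, 0, -0.5], [0, 0, 0], 0],
    [[0, 0, 0], [0, 0, 0], 0]
  ]
}}

```text
clock: 6.52
eef_pos: [584.5, -161.3, 11.3]
tool_rot: [-3.142, 0.0, 0.06]
force: [0.3, 0.3, -0.8]
width: 37.2
gripper_force: 60.3
```

{"name": "move_arm", "arguments": {
  "plan": [
    [[0, 0, -0.5], [0, 0, 0], 0],
    [[0, 0, 0], [0, 0, 0], 0]
  ]
}}

```text
clock: 6.78
eef_pos: [584.5, -161.3, 11.1]
tool_rot: [-3.142, -0.0, 0.06]
force: [-0.7, 0.9, 3.2]
width: 36.9
gripper_force: 60.5
```

The feet are down. I'll release and lift.

{"name": "move_arm", "arguments": {
  "plan": [
    [[0, 0, 0], [0, 0, 0], 0.6],
    [[0, 0, 0], [0, 0, 0], 0.8],
    [[0, 0, 0], [0, 0, 0], 0.8],
    [[0, 0, 10], [0, 0, 0], 0.8],
    [[0, 0, 40], [0, 0, 0], 0.8],
    [[0, 0, 60], [0, 0, 0], 1],
    [[0, 0, 60], [0, 0, 0], 1],
    [[0, 0, 10], [0, 0, 0], 1]
  ]
}}

```text
clock: 7.78
eef_pos: [587.3, -162.2, 196.3]
tool_rot: [3.139, -0.009, 0.06]
force: [-0.6, 0.4, -0.8]
width: 85.3
gripper_force: 0.0
```

```bash
python3 snap.py w5 10
```

```text
7.825 [ 586.5 -161.9  195.2] [179.9  -0.4   3.4] 85.29334103149272 [0.9 0.9 0.6]
green ((264.0, 170.0), (96.0, 42.0), 90.0) 3418.0
 world ((584.202392578125, -160.6538543701172), (95.35073852539062, 40.22602844238281), 3.4715383052825928)
```

{"name": "move_arm", "arguments": {
  "plan": [
    [[-17, 59, 0], [0, 0, -2], 1],
    [[-17, 59, 0], [0, 0, -2], 1],
    [[-17, 59, 0], [0, 0, -2], 1],
    [[-17, 59, 0], [0, 0, -2], 1],
    [[-17, 59, 0], [0, 0, -2], 1],
    [[-16, 59, 0], [0, 0, -1.5], 1],
    [[-16, 59, 0], [0, 0, 0], 1],
    [[-16, 59, 0], [0, 0, 0], 1],
    [[-16, 62, 0], [0, 0, 0], 1],
    [[0, 0, 0], [0, 0, 0], 1]
  ]
}}

```text
clock: 9.07
eef_pos: [431.7, 377.4, 189.1]
tool_rot: [-3.14, 0.003, -0.13]
force: [-0.2, -0.8, -0.5]
width: 85.5
gripper_force: 0.0
```

{"name": "move_arm", "arguments": {
  "plan": [
    [[0, 0, 0], [0, 0, 0], 1]
  ]
}}

```text
clock: 9.2
eef_pos: [435.2, 370.2, 189.6]
tool_rot: [3.139, 0.001, -0.14]
force: [0.5, -0.2, 0.6]
width: 85.3
gripper_force: 0.0
```

```bash
python3 snap.py w6 40
```

```text
9.25 [435.9 369.3 189.9] [179.9   0.   -8.1] 85.52140031376265 [ 0.3 -0.6 -0.5]
green ((259.0, 173.5), (59.0, 60.0), 90.0) 2877.5
 world ((438.0632019042969, 376.0224304199219), (51.63054656982422, 52.174861907958984), 80.1297378540039)
```

View pics/w6.png

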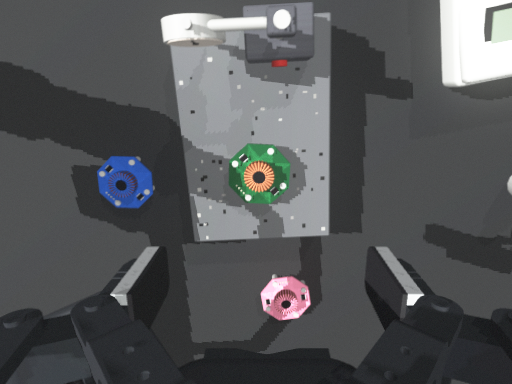

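The octagon is at (259,174) on the granite. The granite's near corners are at about (197,241) and (330,235), and the indicator is at the top.

```bash
python3 - <<'E'
from quad import *
w=quad("w6",[(197,241),(330,235),(330,40),(173,60)],40,"gran")
m=w[:2].mean(0);a=(w[3]-w[0])/np.linalg.norm(w[3]-w[0])+(w[2]-w[1])/np.linalg.norm(w[2]-w[1]);a/=np.linalg.norm(a)
print(m,m+a*75,np.degrees(np.arctan2(a[1],a[0])))
s=status.read_state();print(s['eef_pos'])
E
```

```text
gran mid [455. 375.] edges [127.2 171.  128.3 162. ] ang [-95.3  -4.9  88.7 175.4]
[372.02448707 381.85383288] [446.771842   375.70298488] -4.704185101531598
[435.94878674 369.31349344 189.90400472]
```

{"name": "move_arm", "arguments": {
  "plan": [
    [[2, 6.5, -20], [0, 0, -1.8], 1],
    [[0, 0, -50], [0, 0, 0], 1],
    [[0, 0, -40], [0, 0, 0], 1],
    [[0, 0, -20], [0, 0, 0], 1],
    [[0, 0, -10], [0, 0, 0], 1],
    [[0, 0, -5], [0, 0, 0], 0.8],
    [[0, 0, 0], [0, 0, 0], 0.8],
    [[0, 0, 0], [0, 0, 0], 0.8]
  ]
}}

```text
clock: 10.25
eef_pos: [438.4, 378.1, 46.6]
tool_rot: [-3.14, -0.001, -0.172]
force: [0.0, -0.6, 0.0]
width: 68.4
gripper_force: 0.0
```

```bash
python3 snap.py w7 40
```

```text
10.3 [438.4 378.1  46.6] [-179.9   -0.1   -9.8] 68.0375797376859 [-1.3  0.4 -0.1]
green ((270.5, 253.0), (106.0, 117.0), 90.0) 10037.5
 world ((437.77313232421875, 376.64208984375), (52.60200119018555, 52.581825256347656), 34.01909255981445)
```

{"name": "move_arm", "arguments": {
  "plan": [
    [[-0.5, -1.5, -3], [0, 0, -1], 0.75],
    [[0, 0, -2.5], [0, 0, 0], 0.6],
    [[0, 0, 0], [0, 0, 0], 0],
    [[0, 0, 0], [0, 0, 0], 0],
    [[0, 0, 0], [0, 0, 0], 0],
    [[0, 0, 0], [0, 0, 0], 0]
  ]
}}

```text
clock: 11.05
eef_pos: [437.5, 376.2, 41.2]
tool_rot: [-3.141, -0.0, -0.189]
force: [-1.9, -0.9, 8.2]
width: 49.0
gripper_force: 60.3
```

{"name": "move_arm", "arguments": {
  "plan": [
    [[0, 0, 6], [0, 0, 0], 0],
    [[0, 0, 15], [0, 0, 0], 0],
    [[0, 0, 50], [0, 0, 0], 0],
    [[0, 0, 60], [0, 0, 0], 0],
    [[1, -55, 10], [0, 0, 2], 0],
    [[1, -59, 0], [0, 0, 2], 0],
    [[1, -59, 0], [0, 0, 2], 0],
    [[1, -59, 0], [0, 0, 2], 0],
    [[1, -59, 0], [0, 0, 2], 0],
    [[1, -59, 0], [0, 0, 2], 0]
  ]
}}

```text
clock: 12.3
eef_pos: [443.6, 24.4, 182.2]
tool_rot: [-3.142, -0.002, 0.022]
force: [0.9, -0.7, -0.8]
width: 49.0
gripper_force: 62.2
```

{"name": "move_arm", "arguments": {
  "plan": [
    [[1, -59, 0], [0, 0, 2], 0],
    [[1, -59, 0], [0, 0, 2], 0],
    [[1, -59, 0], [0, 0, 2], 0],
    [[1, -59, 0], [0, 0, 2], 0],
    [[1, -59, 0], [0, 0, 2], 0],
    [[1, -59, 0], [0, 0, 1.6], 0],
    [[1, -50, 0], [0, 0, 0], 0],
    [[0, 0, 0], [0, 0, 0], 0],
    [[0, 0, 0], [0, 0, 0], 0]
  ]
}}

```text
clock: 13.42
eef_pos: [450.2, -377.1, 181.5]
tool_rot: [-3.141, -0.0, 0.222]
force: [-0.5, -0.3, 0.1]
width: 48.9
gripper_force: 62.2
```

```bash
python3 snap.py w8 180
```

```text
13.475 [ 450.6 -376.3  181.5] [-179.9   -0.    12.8] 48.91386508700054 [ 0.4  0.5 -1.4]
green ((266.5, 257.5), (109.0, 121.0), 90.0) 10428.0
 world ((450.28277587890625, -376.44482421875), (52.67987060546875, 51.858978271484375), 12.749402046203613)
```

View pics/w8.png

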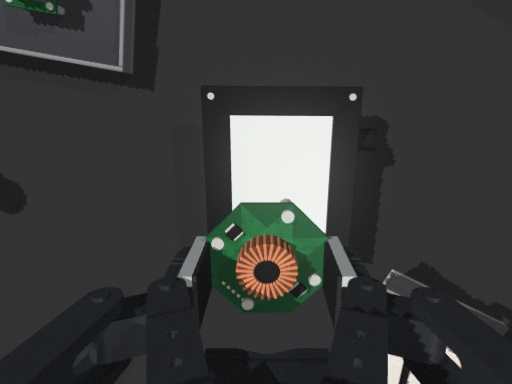

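The octagon is held centred at (266,258). The stage's far corners are at (203,87) and (361,87), and the glass's far edge runs (231,116) to (332,116).

```bash
python3 - <<'E'
from quad import *
w=quad("w8",[(203,87),(361,87),(353,235),(207,235)],45,"stage")
m=w[:2].mean(0);n=w[1]-w[0];a=np.array([n[1],-n[0]])/np.linalg.norm(n)
print(m-a*75,m+a*75,np.degrees(np.arctan2(a[1],a[0])))
E
```

```text
stage mid [ 462.  -386.3] edges [126.3 128.6 132.9 128.7] ang [ -77.3 -165.8  102.8   11.2]
[ 597.86610301 -355.68064364] [ 451.54082416 -388.67932196] -167.29148452896695
```

{"name": "move_arm", "arguments": {
  "plan": [
    [[1.3, -12.6, -10], [0, 0, 0], 0],
    [[0, 0, -40], [0, 0, 0], 0],
    [[0, 0, -45], [0, 0, 0], 0],
    [[0, 0, -25], [0, 0, 0], 0],
    [[0, 0, -8], [0, 0, 0], 0],
    [[0, 0, -4], [0, 0, 0], 0],
    [[0, 0, 0], [0, 0, 0], 0],
    [[0, 0, 0], [0, 0, 0], 0]
  ]
}}

```text
clock: 14.48
eef_pos: [452.3, -390.9, 50.4]
tool_rot: [3.14, -0.001, 0.223]
force: [0.0, 0.0, 0.1]
width: 48.7
gripper_force: 62.2
```

{"name": "move_arm", "arguments": {
  "plan": [
    [[-0.5, 1.5, -1.5], [0, 0, 0], 0],
    [[0, 0, -1], [0, 0, 0], 0],
    [[0, 0, -0.7], [0, 0, 0], 0],
    [[0, 0, 0], [0, 0, 0], 0]
  ]
}}

```text
clock: 14.98
eef_pos: [451.2, -388.8, 46.4]
tool_rot: [-3.142, -0.0, 0.223]
force: [-0.5, 0.6, 3.3]
width: 48.9
gripper_force: 62.5
```

Contact at the expected height, so I'll release and lift, then look.

{"name": "move_arm", "arguments": {
  "plan": [
    [[0, 0, -0.3], [0, 0, 0], 0],
    [[0, 0, 0], [0, 0, 0], 0.7],
    [[0, 0, 0], [0, 0, 0], 0.9],
    [[0, 0, 0], [0, 0, 0], 0.9],
    [[0, 0, 10], [0, 0, 0], 1],
    [[0, 0, 40], [0, 0, 0], 1],
    [[0, 0, 60], [0, 0, 0], 1],
    [[0, 0, 45], [0, 0, 0], 1],
    [[0, 0, 0], [0, 0, 0], 1]
  ]
}}

```text
clock: 16.1
eef_pos: [453.3, -390.8, 205.6]
tool_rot: [3.134, -0.006, 0.223]
force: [0.1, 0.0, -0.2]
width: 85.4
gripper_force: 0.0
```

```bash
python3 snap.py w9 45
```

```text
16.15 [ 452.  -389.6  203.1] [179.8  -0.2  12.8] 85.40302714635695 [-0.7  1.1 -0.9]
green ((262.0, 175.5), (55.0, 56.0), 90.0) 2549.0
 world ((451.1802062988281, -387.669189453125), (50.659095764160156, 50.48225784301758), 12.675582885742188)
```

{"name": "move_arm", "arguments": {
  "plan": [
    [[17, 57, 0], [0, 0, -2], 1],
    [[17, 57, 0], [0, 0, -2], 1],
    [[17, 57, 0], [0, 0, -2], 1],
    [[17, 57, 0], [0, 0, -2], 1],
    [[17, 57, 0], [0, 0, -2], 1],
    [[17, 57, 0], [0, 0, -2], 1],
    [[17, 57, 0], [0, 0, 0], 1],
    [[17, 57, 0], [0, 0, 0], 1],
    [[17, 57, 0], [0, 0, 0], 1],
    [[0, 9, 0], [0, 0, 0], 1]
  ]
}}

```text
clock: 17.4
eef_pos: [603.4, 139.7, 198.8]
tool_rot: [-3.139, 0.002, 0.021]
force: [-0.3, -0.7, -0.6]
width: 85.4
gripper_force: 0.0
```

{"name": "move_arm", "arguments": {
  "plan": [
    [[0, 0, 0], [0, 0, 0], 1],
    [[0, 0, 0], [0, 0, 0], 1]
  ]
}}

```text
clock: 17.65
eef_pos: [603.7, 130.5, 200.3]
tool_rot: [3.14, 0.001, 0.01]
force: [0.6, -0.3, 0.6]
width: 85.5
gripper_force: 0.0
```

```bash
python3 snap.py w10 50
```

```text
17.7 [603.9 130.5 200.5] [179.9   0.    0.6] 85.41863612015142 [-0.5 -0.3  0.4]
green ((267.6219482421875, 169.38099670410156), (60.45988082885742, 62.97427749633789), 72.25532531738281) 1096.0
 world ((609.2621459960938, 129.56396484375), (52.86410140991211, 53.156837463378906), 18.260807037353516)
```

View pics/w10.png

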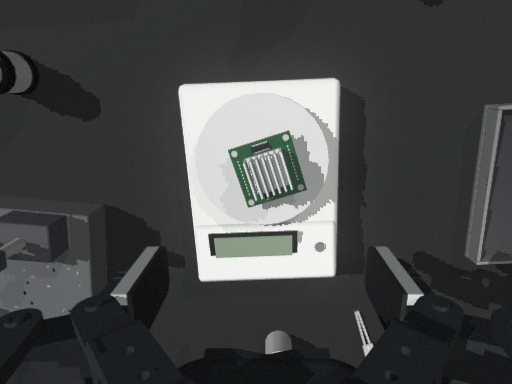

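The square board is at (268,169), turned about 18°. The pan is the circle centred near (262,160) with radius about 67.

```bash
python3 - <<'E'
from quad import *
w=quad("w10",[(195,160),(262,94),(329,158),(262,226)],50,"pan")
print(w, np.linalg.norm(w[2]-w[0]),np.linalg.norm(w[3]-w[1]))
quad("w10",[(180,88),(339,80),(337,278),(198,283)],45,"case")
E
```

```text
pan mid [613.8 134.7] edges [82.5 80.9 88.8 87.1] ang [ -46.1 -132.   138.    43.7]
[[614.47720724 194.49488902]
 [671.69116124 135.04981954]
 [617.47623289  74.93826814]
 [551.47687802 134.28887648]] 119.59422958318218 120.21669154074473
case mid [584.8 133. ] edges [135.4 190.5 140.9 189.3] ang [ -86.7 -176.5   92.8    1.9]
```

{"name": "move_arm", "arguments": {
  "plan": [
    [[3, -0.5, -10], [0, 0, 8.9], 1],
    [[2.5, -0.5, -40], [0, 0, 8.8], 1],
    [[0, 0, -45], [0, 0, 0], 1],
    [[0, 0, -30], [0, 0, 0], 1],
    [[0, 0, -12], [0, 0, 0], 1],
    [[0, 0, -6], [0, 0, 0], 0.85],
    [[0, 0, 0], [0, 0, 0], 0.85],
    [[0, 0, 0], [0, 0, 0], 0.85]
  ]
}}

```text
clock: 18.7
eef_pos: [610.6, 132.3, 59.0]
tool_rot: [3.141, -0.002, 0.322]
force: [1.4, -1.5, -0.1]
width: 72.7
gripper_force: 0.0
```

```bash
python3 snap.py w11 50
```

```text
18.75 [610.5 132.3  59. ] [180.   -0.1  18.5] 72.32355436781546 [ 0.1 -0.4  0.4]
green ((273.0, 254.0), (121.99998474121094, 105.99998474121094), -0.0) 5108.0
 world ((609.3104858398438, 129.772705078125), (53.746437072753906, 53.96104431152344), 18.22886848449707)
```

{"name": "move_arm", "arguments": {
  "plan": [
    [[-1.2, -2.4, -4], [0, 0, -0.3], 0.8],
    [[0, 0, -3.5], [0, 0, 0], 0.75],
    [[0, 0, 0], [0, 0, 0], 0.7],
    [[0, 0, 0], [0, 0, 0], 0],
    [[0, 0, 0], [0, 0, 0], 0],
    [[0, 0, 0], [0, 0, 0], 0],
    [[0, 0, 0], [0, 0, 0], 0]
  ]
}}

```text
clock: 19.62
eef_pos: [608.4, 129.7, 50.7]
tool_rot: [-3.142, 0.0, 0.317]
force: [-1.2, -1.0, 5.4]
width: 50.9
gripper_force: 61.5
```

{"name": "move_arm", "arguments": {
  "plan": [
    [[0, 0, 6], [0, 0, 0], 0],
    [[0, 0, 15], [0, 0, 0], 0],
    [[0, 0, 50], [0, 0, 0], 0],
    [[0, 0, 58], [0, 0, 0], 0],
    [[-32, 49, 10], [0, 0, -4], 0],
    [[-32, 49, 0], [0, 0, -5], 0],
    [[-32, 49, 0], [0, 0, -5], 0],
    [[-32, 49, 0], [0, 0, -5], 0],
    [[-28, 44, 0], [0, 0, -4.2], 0],
    [[0, 0, 0], [0, 0, 0], 0]
  ]
}}

```text
clock: 20.88
eef_pos: [448.3, 375.8, 189.9]
tool_rot: [-3.138, 0.002, -0.078]
force: [0.3, 0.1, -1.3]
width: 51.1
gripper_force: 62.8
```

{"name": "move_arm", "arguments": {
  "plan": [
    [[0, 0, 0], [0, 0, 0], 0],
    [[0, 0, 0], [0, 0, 0], 0]
  ]
}}

```text
clock: 21.12
eef_pos: [453.7, 368.2, 189.7]
tool_rot: [3.141, -0.001, -0.09]
force: [1.0, -0.9, -0.9]
width: 51.4
gripper_force: 62.8
```

```bash
python3 snap.py w12 190
```

```text
21.175 [453.7 368.2 189.7] [180.   -0.   -5.2] 51.27236407914102 [-0.4  0.9 -1.4]
green ((266.5, 257.0), (114.0, 131.0), 90.0) 5748.5
 world ((454.9135437011719, 368.2069091796875), (53.852386474609375, 54.23914337158203), 84.79945373535156)
```

View pics/w12.png

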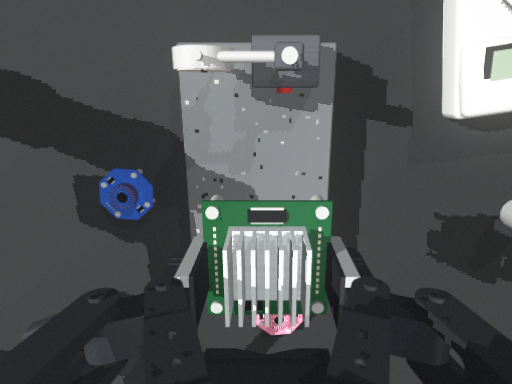

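The square board is held level at (266,257). The granite's far edge runs about (178,44) to (336,43), with sides down to (186,200) and (329,195).

```bash
python3 - <<'E'
from quad import *
w=quad("w12",[(178,44),(336,43),(329,195),(186,200)],40,"gr")
n=w[1]-w[0];a=w[0]-w[3]+w[1]-w[2];a/=np.linalg.norm(a);print(w[:2].mean(0)-117*a,np.degrees(np.arctan2(a[1],a[0])))
E
```

```text
gr mid [496.3 372.6] edges [127.6 128.6 131.9 132.6] ang [-94.8 175.4  86.9  -6.4]
[444.82714939 377.53198103] -5.519691853321131
```

{"name": "move_arm", "arguments": {
  "plan": [
    [[-9, 8.4, -10], [0, 0, 0], 0],
    [[0, 0, -45], [0, 0, 0], 0],
    [[0, 0, -45], [0, 0, 0], 0],
    [[0, 0, -28], [0, 0, 0], 0],
    [[0, 0, -10], [0, 0, 0], 0],
    [[0, 0, -4], [0, 0, 0], 0],
    [[0, 0, 0], [0, 0, 0], 0],
    [[0, 0, 0], [0, 0, 0], 0]
  ]
}}

```text
clock: 22.18
eef_pos: [444.1, 378.7, 48.4]
tool_rot: [-3.14, -0.001, -0.088]
force: [-0.2, -0.6, -1.1]
width: 51.0
gripper_force: 62.8
```

{"name": "move_arm", "arguments": {
  "plan": [
    [[0.5, -1.8, -3], [0, 0, 0], 0],
    [[0, 0, -2], [0, 0, 0], 0],
    [[0, 0, -1], [0, 0, 0], 0],
    [[0, 0, -0.5], [0, 0, 0], 0],
    [[0, 0, 0], [0, 0, 0], 0]
  ]
}}

```text
clock: 22.8
eef_pos: [444.0, 376.3, 40.9]
tool_rot: [3.142, 0.0, -0.088]
force: [-0.4, -0.4, -0.3]
width: 51.0
gripper_force: 62.8
```

{"name": "move_arm", "arguments": {
  "plan": [
    [[0, 0, -0.4], [0, 0, 0], 0],
    [[0, 0, 0], [0, 0, 0], 0]
  ]
}}

```text
clock: 23.05
eef_pos: [444.0, 376.3, 40.7]
tool_rot: [-3.142, 0.0, -0.088]
force: [-1.6, -0.8, 4.6]
width: 51.3
gripper_force: 63.1
```

Contact. I'll release, lift and check.

{"name": "move_arm", "arguments": {
  "plan": [
    [[0, 0, 0], [0, 0, 0], 0.75],
    [[0, 0, 0], [0, 0, 0], 0.9],
    [[0, 0, 0], [0, 0, 0], 0.9],
    [[0, 0, 10], [0, 0, 0], 0.9],
    [[0, 0, 40], [0, 0, 0], 1],
    [[0, 0, 60], [0, 0, 0], 1],
    [[0, 0, 50], [0, 0, 0], 1],
    [[0, 0, 0], [0, 0, 0], 1]
  ]
}}

```text
clock: 24.05
eef_pos: [446.5, 378.1, 205.5]
tool_rot: [-3.134, -0.007, -0.088]
force: [-0.2, -0.1, -1.1]
width: 85.5
gripper_force: 0.0
```

```bash
python3 snap.py w13 40
```

```text
24.1 [445.  377.1 203. ] [-179.8   -0.2   -5. ] 85.12492134527162 [-0.4 -0.4 -1.2]
green ((270.5, 174.5), (57.0, 59.0), 90.0) 3198.5
 world ((444.6304931640625, 375.9763488769531), (53.38844680786133, 53.28080749511719), 85.06949615478516)
```

{"name": "move_arm", "arguments": {
  "plan": [
    [[15, -59, 0], [0, 0, 2], 1],
    [[15, -59, 0], [0, 0, 2], 1],
    [[15, -59, 0], [0, 0, 2], 1],
    [[15, -59, 0], [0, 0, 2.5], 1],
    [[16, -59, 0], [0, 0, 0], 1],
    [[16, -60, 0], [0, 0, 0], 1],
    [[16, -60, 0], [0, 0, 0], 1],
    [[16, -60, 0], [0, 0, 0], 1],
    [[16, -62, 0], [0, 0, 0], 1],
    [[0, 0, -20], [0, 0, 0], 1]
  ]
}}

```text
clock: 25.35
eef_pos: [583.7, -167.3, 180.2]
tool_rot: [3.137, -0.001, 0.051]
force: [-0.1, 0.9, 0.9]
width: 85.2
gripper_force: 0.0
```

{"name": "move_arm", "arguments": {
  "plan": [
    [[0, 0, -50], [0, 0, 0], 1],
    [[0, 0, -50], [0, 0, 0], 1],
    [[0, 0, -40], [0, 0, 0], 0.8],
    [[0, 0, 0], [0, 0, 0], 0.75],
    [[0, 0, 0], [0, 0, 0], 0.75],
    [[0, 0, 0], [0, 0, 0], 0.75]
  ]
}}

```text
clock: 26.1
eef_pos: [584.9, -159.6, 42.3]
tool_rot: [3.141, -0.003, 0.06]
force: [0.4, -0.0, 1.3]
width: 63.9
gripper_force: 0.0
```

```bash
python3 snap.py w14 10
```

```text
26.15 [ 584.9 -159.5   42.3] [179.9  -0.2   3.5] 63.889879528585574 [-0.5  0.5  0.3]
green ((270.0, 226.0), (170.0, 82.0), 90.0) 10562.5
 world ((584.769775390625, -160.865478515625), (96.01712036132812, 40.28028869628906), 3.5474226474761963)
```

Well aligned. Lower by 31 and grip.

{"name": "move_arm", "arguments": {
  "plan": [
    [[-0.5, -1.5, -15], [0, 0, 0], 0.7],
    [[0, 0, -10], [0, 0, 0], 0.7],
    [[0, 0, -5], [0, 0, 0], 0.65],
    [[0, 0, 0], [0, 0, 0], 0.6],
    [[0, 0, 0], [0, 0, 0], 0.6]
  ]
}}

```text
clock: 26.78
eef_pos: [583.3, -160.7, 10.5]
tool_rot: [3.141, -0.0, 0.06]
force: [0.1, -0.5, 0.6]
width: 51.1
gripper_force: 0.0
```

{"name": "move_arm", "arguments": {
  "plan": [
    [[0, 0, 0.7], [0, 0, 0], 0],
    [[0, 0, 0], [0, 0, 0], 0],
    [[0, 0, 0], [0, 0, 0], 0],
    [[0, 0, 0], [0, 0, 0], 0],
    [[0, 0, 0], [0, 0, 0], 0]
  ]
}}

```text
clock: 27.4
eef_pos: [583.5, -160.8, 11.6]
tool_rot: [3.141, -0.001, 0.06]
force: [-0.0, 0.3, 5.0]
width: 37.3
gripper_force: 59.9
```

{"name": "move_arm", "arguments": {
  "plan": [
    [[0, 0, 6], [0, 0, 0], 0],
    [[0, 0, 20], [0, 0, 0], 0],
    [[0, 0, 50], [0, 0, 0], 0],
    [[0, 0, 60], [0, 0, 0], 0],
    [[5, 55, 20], [0, 0, 0], 0],
    [[5, 60, 0], [0, 0, 0], 0],
    [[6, 60, 0], [0, 0, 0], 0],
    [[6, 60, 0], [0, 0, 0], 0],
    [[5, 60, 0], [0, 0, 0], 0],
    [[0, 0, 0], [0, 0, 0], 0]
  ]
}}

```text
clock: 28.65
eef_pos: [609.4, 143.0, 167.9]
tool_rot: [-3.136, -0.001, 0.071]
force: [-0.0, -0.5, -0.8]
width: 36.9
gripper_force: 60.3
```

{"name": "move_arm", "arguments": {
  "plan": [
    [[0, 0, -30], [0, 0, 0], 0],
    [[0, 0, -40], [0, 0, 0], 0],
    [[0, 0, -20], [0, 0, 0], 0],
    [[0, 0, 0], [0, 0, 0], 0],
    [[0, 0, 0], [0, 0, 0], 0]
  ]
}}

```text
clock: 29.28
eef_pos: [611.1, 133.7, 78.5]
tool_rot: [3.142, -0.002, 0.06]
force: [-0.4, -0.3, -0.0]
width: 37.1
gripper_force: 60.3
```

```bash
python3 snap.py w15 75
```

```text
29.325 [611.2 134.   78.8] [-180.    -0.1    3.4] 36.95649987329721 [-0.1  0.2 -1.3]
green ((266.5, 247.99996948242188), (98.99998474121094, 199.99996948242188), -0.0) 14722.0
 world ((611.656005859375, 134.038818359375), (96.77716064453125, 40.87709045410156), 3.3941075801849365)
```

View pics/w15.png

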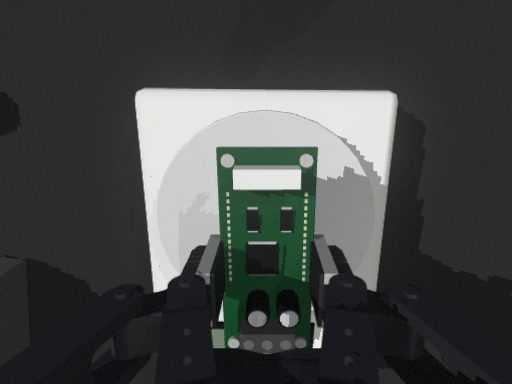

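The board is held level over the pan, which spans columns 157 to 375 with its top edge at row 110; the board is centred at column 267. I'll lower it.

{"name": "move_arm", "arguments": {
  "plan": [
    [[0, 0.3, -15], [0, 0, 0], 0],
    [[0, 0, -6], [0, 0, 0], 0],
    [[0, 0, -2], [0, 0, 0], 0],
    [[0, 0, -1], [0, 0, 0], 0],
    [[0, 0, 0], [0, 0, 0], 0]
  ]
}}

```text
clock: 29.95
eef_pos: [610.3, 134.6, 53.2]
tool_rot: [-3.142, -0.0, 0.06]
force: [-0.2, 0.7, 0.2]
width: 37.3
gripper_force: 60.3
```

{"name": "move_arm", "arguments": {
  "plan": [
    [[0, 0, -0.6], [0, 0, 0], 0],
    [[0, 0, -0.6], [0, 0, 0], 0],
    [[0, 0, -0.3], [0, 0, 0], 0],
    [[0, 0, 0], [0, 0, 0], 0]
  ]
}}

```text
clock: 30.45
eef_pos: [610.1, 134.6, 51.7]
tool_rot: [-3.142, -0.0, 0.06]
force: [0.3, 0.1, -0.9]
width: 37.1
gripper_force: 60.3
```

{"name": "move_arm", "arguments": {
  "plan": [
    [[0, 0, -0.4], [0, 0, 0], 0],
    [[0, 0, 0], [0, 0, 0], 0]
  ]
}}

```text
clock: 30.7
eef_pos: [610.2, 134.6, 51.6]
tool_rot: [-3.142, -0.0, 0.06]
force: [-0.1, -1.3, 4.3]
width: 36.7
gripper_force: 60.6
```

{"name": "move_arm", "arguments": {
  "plan": [
    [[0, 0, 0], [0, 0, 0], 0.6],
    [[0, 0, 0], [0, 0, 0], 0.8],
    [[0, 0, 0], [0, 0, 0], 0.8],
    [[0, 0, 10], [0, 0, 0], 0.8],
    [[0, 0, 40], [0, 0, 0], 1],
    [[0, 0, 60], [0, 0, 0], 1],
    [[0, 0, 50], [0, 0, 0], 1],
    [[0, 0, 0], [0, 0, 0], 1],
    [[0, 0, 0], [0, 0, 0], 1]
  ]
}}

```text
clock: 31.82
eef_pos: [609.7, 134.6, 211.3]
tool_rot: [-3.141, 0.0, 0.06]
force: [-1.2, 0.5, -0.6]
width: 85.5
gripper_force: 0.0
```

```bash
python3 snap.py w16 50; python3 - <<'E'
from h import *
cv2.imwrite("pics/final.png",np.hstack([cams.get_image("scene")[60:340,90:440],cams.get_image("side")[60:350,110:420][:280]]))
E
```

```text
31.875 [609.2 134.5 210.4] [180.    0.1   3.5] 85.45272088442816 [-0.7  0.6  1. ]
green ((266.4999694824219, 166.5), (98.99998474121094, 44.99999237060547), 90.0) 2933.5
 world ((613.9903564453125, 134.97311401367188), (90.17243194580078, 39.241180419921875), 3.442852735519409)
```

View pics/final.png

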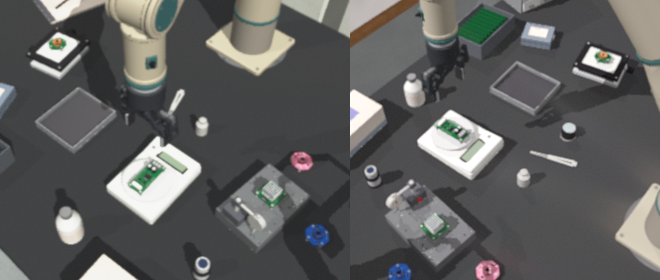

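In the final picture the octagon is on the stage, the long board on the pan, the square board on the granite, and the tray is empty. The weight, lens, loupe and look-alikes have not moved.

```bash
python3 -c "
from cell import ctrl;print(ctrl.finish_job())"
```

```text
the job is handed in; nothing more can be done
None
```

The job is handed in: the long board is on the balance pan, the square board on the granite plate and the octagon on the microscope stage, all within about 2 mm of centre by camera; the tray is empty, and the weight, lens and loupe still stand where they were, after about 32 s of the 115 s allowed.

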